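# Find the high spot of a planter on the checking turntable

## Robot

A 7-joint arm with a two-finger parallel gripper is mounted at the origin on the work surface. World frame = base frame: x ahead of the robot, y to its left, z up, the work surface at z = 0. Lengths are in m, angles in rad, forces in N, time in s.
With the tool pointing down it reaches from about 0.4 to 0.85 m from the base axis. Payload 10.4 kg.
Tool frame: the origin (TCP) lies at the very end of the fingers, on their centre line; the grasp point (between the pads) lies 19 mm behind it; z points along the fingers, y is the direction in which the jaws open and shut (so a half turn about z gives the same grasp; the last joint's range is limited). The gripper opens to 87 mm and grips with 3 to 60 N. Pads are 19 mm wide; open, the fingers measure 117 mm over their backs; the gripper's body (75 mm by 190 mm) begins 51 mm behind the grasp point.
Start: joints at [-1.245, 0.332, -0.065, 1.46, 0.022, 1.35, -0.088], TCP at [0.214, 0.587, 0.223] pointing down, gripper open.
Joint ranges: [-2.6, 2.6], [-0.5, 2.12], [-1.47, 1.34], [0.16, 2.42], [-1.27, 4.41], [0.06, 2.06], [-2.6, 2.6]. Speed limits (rad/s): [2.22, 2.22, 2.79, 2.79, 3.14, 3.14, 3.14].

## Interface

Orientations are given as a unit quaternion [x, y, z, w].
In Python, from bench import r, eyes, job gives the robot as it stands. The module is installed in compiled form; this text tells all that it offers.
- The arm moves only by the tool play_rows, never from a script. Its argument "motion" is a list of rows, each a list of 7 numbers: the shift along the tool's x, y, z as a fraction of full scale, then the turn, a rotation vector about the tool's x, y, z as a fraction of full scale, then the opening in per cent of the stroke, from 0 (shut) to 100 (fully open). A call has 1 to 5 rows; each row is the pose to reach, as a shift and turn from the pose commanded when the call began, along the tool's axes at that moment; what a row does not reach only later rows make up. Full scale, the value 1, is 0.2 m for a shift and 90 degrees for a turn. A row lasts 1/8 s, in which the tool goes at most 62.5 mm and 10.7 degrees, less where a joint would pass 70% of its speed; a pose out of reach is approached as far as the arm can. A call with a number of a shift or a turn outside -1 to 1 is refused whole. A call with a gripper value outside its range is refused whole. The fingers move at their own pace and stop on an object; "squeeze" is the grip in N (left out, the last holds). Time passes only in rows, so rows that repeat a pose let the fingers close. It gives the time, the measured TCP pose, the force and the opening at its end, in the units of the state.
- r.read_state(): the state, without advancing time (a new reading comes with each control period).
- eyes.camera(name): name is "scene" or "top"; returns a dict with "image" (480x640x3 uint8, red, green, blue), "mtx" (3x3 intrinsics, pixels), "R" (3x3) and "t" (3): a world point X has camera coordinates R X + t. Camera axes: x right, y down, z forward; pixel columns grow to the right and rows downward; lengths in m; the calibration is good to about 2 mm. A picture is of the moment at which its call begins. There is no depth.
- job.close_job(): hands the job in, once; it reports no verdict.
Trained networks look in a picture, given as the dict that the camera call returned (one of the last four; its "shot" number tells which), for a name from the list of things; names that differ only in an ending like _2 or _b are one class to them, and where a whole thing is asked for, a point or a joint stands for the part that bears it (a point fixed in the world has none). Each returns a list of dicts, best first, with "p" (0 to 1); they miss things now and then, are a little off and sometimes report something else, mostly with a low value. They report only what shows in the picture. A call takes as long as a camera call.
- eyes.regions_of(picture, label): "region" (480x640 bool, what is visible of it) and "xy" ([column, row] in pixels, amid what is visible of it).
- eyes.landmark_of(picture, label): "xy" ([column, row] in pixels: a listed point, or the origin of a listed thing).
The state is a dict: "time": time; "joint_positions": joint angles; "joint_vel": joint speeds; "joint_torque": joint torques, N m; "ee_pos": TCP position; "eef_rot": TCP orientation; "ft_force": force on the tool from outside, world axes, zero at the start; "torque": the same for the moment, N m; "width": finger opening in m.
Only numpy, scipy, OpenCV 4.12 (cv2) and the standard library are available. Lean on these libraries where they do the work, as an engineer would, in place of code of your own. Each camera call takes 0.05 s, during which the arm holds its last target. There are 200 camera calls.

## Task

Bring the pointer up to the clamped pot: keep the slide's lock tab pressed down while you push the slide all the way forward to its stop, then let the tab spring up so that it locks. Then turn the pot by its crank knob, slowly (never faster than one turn in two seconds), to find its highest spot, where it swings the needle farthest (there is also a lower bump), and leave it standing there, let go, ready for marking. Do not touch the needle, and do not knock over or shift the other things on the table.

Things in the scene. Friction and masses are not known exactly. Their poses are not given: they have to be found in the camera images.
- jig: Plywood board, 460 x 220 x 15 mm, fixed on the table; origin at the centre of its underside. Its x axis runs along its length from the slide towards the turntable. On it: the turntable, axis upright at x = +115 mm, y = 0; and the slide, which travels along +x towards the turntable on two aluminium rails (y = +-50 mm).
- turntable (a joint): Angle of the turntable (rad, counter-clockwise from above positive, no end stops). At 0 the crank knob lies to the jig's +x side of the axis. It turns stiffly enough (about 0.1 N m) to stay where it is left. A plywood clamp disc (172 mm across, top 95 mm above the table) turns with it.
- disc_centre (a point): Centre of the plywood disc's top face, on the turning axis. A terracotta pot, 150 mm across, is clamped under the disc (35 to 85 mm above the table) and turns with it without slip. Its wall is round but for two bumps hidden under the disc: a high spot (6 mm, about 50 degrees wide) and a lower, narrower bump (3 mm). They lie elsewhere each time; the knob does not tell where.
- crank_knob (a point): Upright round wooden crank knob on the plywood disc, 26 mm across, 52 mm tall, from 98 to 150 mm above the table, 55 mm from the turntable's axis; this point is on its axis 126 mm above the table. It spins freely on its pin, so a gripper that holds it can go round the circle without turning.
- slide (a joint): Travel of the grey slide (m): 0 is back, 0.060 is fully forward against its stop. At the start it is back and locked. Sliding friction about 5 N. The slide stays where it is left.
- lock_tab (a joint): Press of the lock tab (m): 0 up (locked), 0.013 bottomed. Spring 4 N at the start of its travel and 0.5 N per mm more, about 10 N near the bottom. The slide is free to move while it is pressed by 9 mm or more; let up on the way it catches. It comes up by itself at the fully forward place.
- tab_top (a point): Centre of the lock tab's top face: a level steel plate 40 x 40 mm, 52 mm above the table when up. Two upright cheeks of the slide stand ahead of and behind it, inner faces 30 mm from this point along jig x, 60 mm wide, tops 70 mm above the table. A low ledge (top 48 mm) is 30 mm away on its jig +y side; -y is open. Shut fingers fit between the cheeks, press the tab and push the front cheek.
- pointer (a joint): Angle of the sprung pointer (rad): 0 at rest, growing as the pot pushes its ball back (about 0.04 rad per mm). With the slide fully forward the ball stays on the pot's side under the plywood disc and reads about 0.08 on the plain wall, more on a bump.
- needle: The sprung pointer lever, on the slide: a pivot, a ball on a short arm towards the pot (jig +x), and a black needle 115 mm long running back (jig -x) over a white scale plate, 60 mm above the table. Origin at table height under the pivot. The needle lies 54 mm to the jig's +y side of the tab's centre. Not to be touched.
- needle_tip (a point): Tip of the black needle; it swings towards jig +y as the reading grows, by about 115 mm per rad.
- nursery_pot: Empty black nursery pot, 80 mm across the mouth, 80 mm tall, standing; origin at the centre of its underside. Leave alone.
- spoon: White plastic spoon, 170 mm, lying. Leave alone.
- glue_jar: Clear jar with a white cap, 60 mm across, 85 mm tall, standing; origin at the centre of its underside. Leave alone.

How it is judged:
By the outcome, as a careful person would: the job done as asked, in the order asked, and still so for the second after the job is handed in, with the robot touching nothing.
It also fails if it takes over 67 s, if anything falls off the work surface, if the arm or the gripper's body presses on something with over 40 N, if the wrist force passes 120 N, or if a joint passes its speed limit or range.

## Working session

There is one attempt and no reset: what is moved stays moved. The work goes in short steps, Python scripts to look and compute and a tool call to move; the robot and the scene stay as the last step left them, time stands still between calls to the robot, and variables do not carry over. Pictures are saved under pics/ and viewed, about 8 in all and at most 12, crops included, and the job is handed in when it is done.

Besides the shell and the picture viewer there is one more tool, called after "Call:" as a command line: name --pt "numbers of a row" for each row, then --argument value for the rest. play_rows: Moves the arm, as the interface text tells. Shift numbers are shares of 0.2 m and turn numbers shares of 90 degrees, none past 1 either way. Its arguments: {"type":"object","properties":{"motion":{"type":"array","items":{"type":"array","items":{"type":"number"}}},"squeeze":{"type":"number"}},"required":["motion"]}

```bash
mkdir -p pics
cat > h.py <<'E'
import numpy as np, cv2
from bench import r, eyes, job
from scipy.optimize import least_squares
from scipy.spatial.transform import Rotation as Ro
def save(p,n): cv2.imwrite('pics/'+n,cv2.cvtColor(p['image'],cv2.COLOR_RGB2BGR))
def proj(p,X):
    c=np.asarray(p['R'])@np.asarray(X)+np.asarray(p['t']); q=np.asarray(p['mtx'])@c; return q[:2]/q[2]
def onz(p,uv,z):
    R=np.asarray(p['R']);d=R.T@np.linalg.solve(np.asarray(p['mtx']),[uv[0],uv[1],1]);c=-R.T@np.asarray(p['t'])
    return c+d*(z-c[2])/d[2]
def st():
    s=r.read_state(); print('t',round(s['time'],2),'tcp',np.round(s['ee_pos'],4),'q',np.round(s['eef_rot'],3),'F',np.round(s['ft_force'],1),'w',round(s['width'],4)); return s
E
python3 - <<'E'
from h import *
s=st(); print(Ro.from_quat(s['eef_rot']).as_matrix().round(3))
Z=dict(disc_centre=.095,crank_knob=.126,tab_top=.052,needle_tip=.06,needle=0,jig=0,nursery_pot=0,glue_jar=0,spoon=0)
for n in ('top','scene'):
    p=eyes.camera(n); save(p,n+'1.png')
    print(n,'cam at',(-np.asarray(p['R']).T@np.asarray(p['t'])).round(3))
    for k,z in Z.items():
        for l in eyes.landmark_of(p,k)[:2]: print(k,round(l['p'],2),np.round(l['xy'],1),onz(p,l['xy'],z).round(4))
E
```

```text
t 0.0 tcp [0.2135 0.587  0.2217] q [ 0.173  0.985 -0.001 -0.   ] F [ 0.4 -0.4 -0.2] w 0.0871
[[-0.94   0.342 -0.   ]
 [ 0.342  0.94  -0.001]
 [-0.    -0.001 -1.   ]]
top cam at [ 0.31  -0.008  1.186]
disc_centre 0.76 [366.2 270.4] [ 0.4671 -0.0866  0.095 ]
crank_knob 0.67 [394.4 272.3] [ 0.4631 -0.1441  0.126 ]
tab_top 0.61 [329.8 159.5] [0.7314 0.0118 0.052 ]
needle_tip 0.66 [351.  156.6] [ 0.7394 -0.0377  0.06  ]
needle 0.67 [361.9 210.7] [ 0.6257 -0.0746  0.    ]
jig 0.81 [354.  230.9] [ 0.5742 -0.0587  0.    ]
jig 0.74 [350.4 155.6] [ 0.7648 -0.0377  0.    ]
nursery_pot 0.88 [279.3 265.5] [0.4769 0.1129 0.    ]
glue_jar 0.78 [486.3 244.6] [ 0.5644 -0.3762  0.    ]
spoon 0.63 [139.7 295.4] [0.3817 0.4334 0.    ]
scene cam at [0.959 0.786 1.062]
disc_centre 0.97 [313.3 215.6] [ 0.4769 -0.0903  0.095 ]
crank_knob 0.71 [311.  193.3] [ 0.4497 -0.1489  0.126 ]
crank_knob 0.69 [257.7 285.8] [0.7382 0.0825 0.126 ]
tab_top 0.46 [255.1 284.3] [0.7245 0.0186 0.052 ]
needle_tip 0.63 [252.9 286.1] [0.7341 0.0271 0.06  ]
needle_tip 0.39 [239.6 269.6] [ 0.741  -0.0442  0.06  ]
needle 0.65 [273.3 259.7] [ 0.6262 -0.0761  0.    ]
jig 0.95 [288.2 259.2] [ 0.5873 -0.0545  0.    ]
jig 0.28 [311.8 191.7] [ 0.3747 -0.2803  0.    ]
nursery_pot 0.7 [350.1 284. ] [0.4812 0.1196 0.    ]
nursery_pot 0.49 [447.9 352.4] [0.3905 0.429  0.    ]
glue_jar 0.83 [247.2 196.3] [ 0.573  -0.3758  0.    ]
spoon 0.59 [448.4 352.3] [0.3892 0.4295 0.    ]
```

View pics/top1.png

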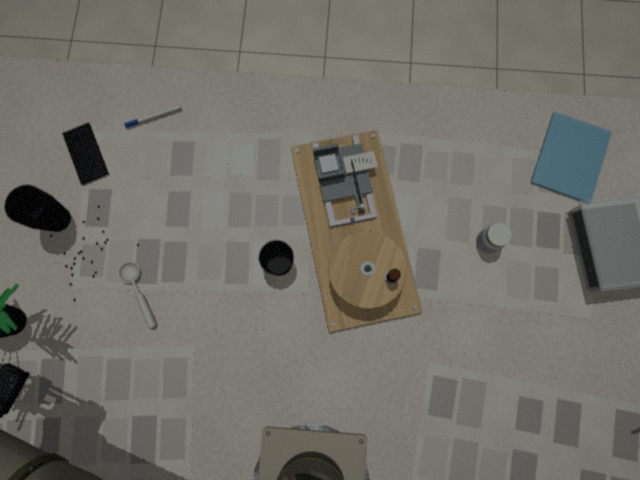

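View pics/scene1.png

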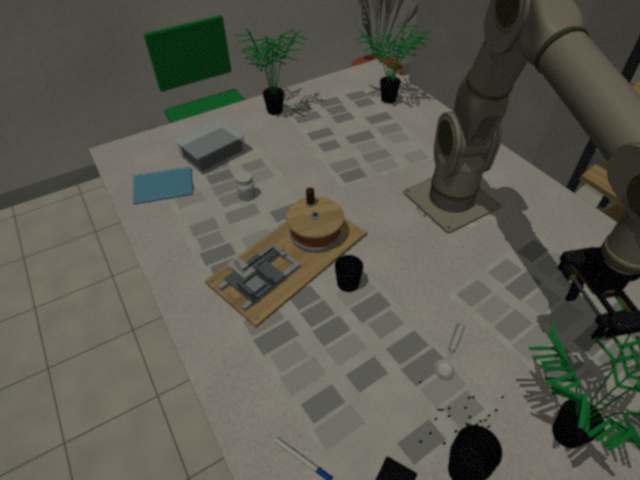

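Top view: jig in the middle with the slide at its far end (tab about (329,160)), the disc at (367,270) and the knob at (394,274). Nursery pot (277,258), jar (496,237) and spoon (140,295) are clear of the work. Scene view: the same, with an unobstructed view of the slide and needle. Next I fit the jig pose and zoom in.

Run:
```python
from h import *
a=cv2.imread('pics/top1.png'); b=cv2.imread('pics/scene1.png')
A=cv2.resize(a[125:230,290:390],None,fx=5,fy=5,interpolation=cv2.INTER_CUBIC)[:500]
B=cv2.resize(b[225:325,200:260+0],None,fx=5,fy=5,interpolation=cv2.INTER_CUBIC)[:500]
cv2.imwrite('pics/z1.png',np.hstack([A,B]))
p=eyes.camera('top')
C=np.array([onz(p,c,.015)[:2] for c in [(292,147),(379,131),(421,311),(331,332)]]) # back -y, back +y, front +y, front -y
print(C.round(4), C.mean(0))
J=np.array([[-.23,-.11],[-.23,.11],[.23,.11],[.23,-.11]])
# rigid fit incl. landmark points
f=lambda v:np.r_[((J@np.array([[np.cos(v[2]),np.sin(v[2])],[-np.sin(v[2]),np.cos(v[2])]])+v[:2])-C).ravel()]
v=least_squares(f,[.58,-.057,-2.9]).x; print('jig',v, f(v).round(4))
Rj=np.array([[np.cos(v[2]),-np.sin(v[2])],[np.sin(v[2]),np.cos(v[2])]])
print('turntable',Rj@[.115,0]+v[:2])
for n,q in dict(tabtop=[.7314,.0118],tabs=[.7245,.0186],tip=[.7394,-.0377],tip2=[.741,-.0442],piv=[.6257,-.0746],knob=[.4631,-.1441],disc=[.467,-.0866]).items(): print(n,(Rj.T@(np.array(q)-v[:2])).round(4))
for q in ('top','scene'):
  for l in eyes.regions_of(p if q=='top' else eyes.camera('scene'),'lock_tab')[:3]:
    print(q,l['p'],l['xy'],l['region'].sum())
```

```text
[[ 0.7707  0.1077]
 [ 0.8287 -0.1038]
 [ 0.3942 -0.2234]
 [ 0.3313 -0.0206]] [ 0.58121865 -0.06003949]
jig [ 0.58121865 -0.06003949 -2.86378487] [ 0.0015  0.0011  0.0039  0.0011 -0.004  -0.0055 -0.0014  0.0033]
turntable [ 0.47062787 -0.09157803]
tabtop [-0.1641 -0.0279]
tabs [-0.1594 -0.0363]
tip [-0.1582  0.0219]
tip2 [-0.158   0.0286]
piv [-0.0388  0.0262]
knob [0.1366 0.0484]
disc [ 0.1171 -0.0058]
top 0.64 [331.1, 163.3] 298
scene 0.62 [254.2, 284.1] 192
```

View pics/z1.png

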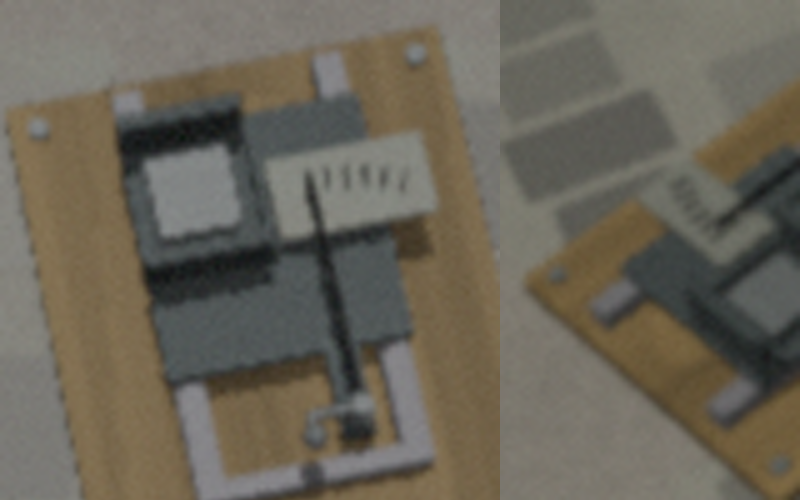

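Call:
play_rows --pt "-0.25 -0.135 0 0 0 0.119 0" --pt "-0.5 -0.27 0 0 0 0.238 0" --pt "-0.75 -0.405 0 0 0 0.357 0" --pt "-1 -0.54 0 0 0 0.476 0" --pt "-1 -0.54 0 0 0 0.595 0"

```text
time: 1.82
ee_pos: [0.3687, 0.4134, 0.2231]
eef_rot: [0.604, 0.797, 0.0, 0.001]
ft_force: [-1.0, 0.2, -0.0]
width: 0.0449
```

Call:
play_rows --pt "-0.25 0.12 0.04 0 0 0 0" --pt "-0.5 0.24 0.08 0 0 0 0" --pt "-0.75 0.36 0.12 0 0 0 0" --pt "-0.81 0.385 0.12 0 0 0 0"

```text
time: 2.33
ee_pos: [0.4867, 0.28, 0.1981]
eef_rot: [0.601, 0.799, -0.001, 0.001]
ft_force: [-0.1, 0.3, 0.8]
width: 0.0054
```

Call:
play_rows --pt "-0.25 0.12 0.04 0 0 0 0" --pt "-0.5 0.24 0.08 0 0 0 0" --pt "-0.75 0.36 0.12 0 0 0 0" --pt "-0.81 0.385 0.12 0 0 0 0"

```text
time: 2.82
ee_pos: [0.6055, 0.1471, 0.1739]
eef_rot: [0.6, 0.8, -0.001, 0.0]
ft_force: [0.1, 0.4, 0.1]
width: 0.0005
```

Call:
play_rows --pt "-0.25 0.12 0.04 0 0 0 0" --pt "-0.5 0.24 0.08 0 0 0 0" --pt "-0.75 0.36 0.12 0 0 0 0" --pt "-0.81 0.385 0.12 0 0 0 0" --pt "-0.81 0.385 0.12 0 0 0 0"

```text
time: 3.45
ee_pos: [0.7239, 0.0177, 0.1503]
eef_rot: [0.599, 0.801, 0.0, -0.0]
ft_force: [-0.4, 0.3, 0.4]
width: 0.0007
```

Call:
play_rows --pt "0 0 0.2 0 0 0 0" --pt "0 0 0.35 0 0 0 0" --pt "0 0 0.35 0 0 0 0"

```text
time: 3.82
ee_pos: [0.7219, 0.0202, 0.0787]
eef_rot: [0.597, 0.802, -0.001, -0.002]
ft_force: [0.9, 0.3, 0.8]
width: 0.0007
```

Run:
```python
from h import *
s=st()
im=[]
for n in ('top','scene'):
    p=eyes.camera(n); u=proj(p,s['ee_pos']); print(n,u)
    c=cv2.cvtColor(p['image'],cv2.COLOR_RGB2BGR)
    x0,y0=(285,120) if n=='top' else (205,230)
    k=cv2.resize(c[y0:y0+100,x0:x0+80],None,fx=5,fy=5,interpolation=cv2.INTER_CUBIC)
    cv2.drawMarker(k,tuple(int(t) for t in ((u-[x0,y0])*5)),(0,0,255),0,12)
    for dz,col in ((-.08+.052,(0,255,0)),):
        w=proj(p,[.7235,.016,.052]); cv2.drawMarker(k,tuple(int(t) for t in ((w-[x0,y0])*5)),col,0,12)
    im.append(k)
cv2.imwrite('pics/z2.png',np.hstack(im))
```

```text
t 3.83 tcp [0.7219 0.0202 0.0787] q [ 0.597  0.802 -0.001 -0.002] F [0.9 0.3 0.8] w 0.0007
top [325.99378742 159.08940573]
scene [255.08856839 278.17674921]
```

View pics/z2.png

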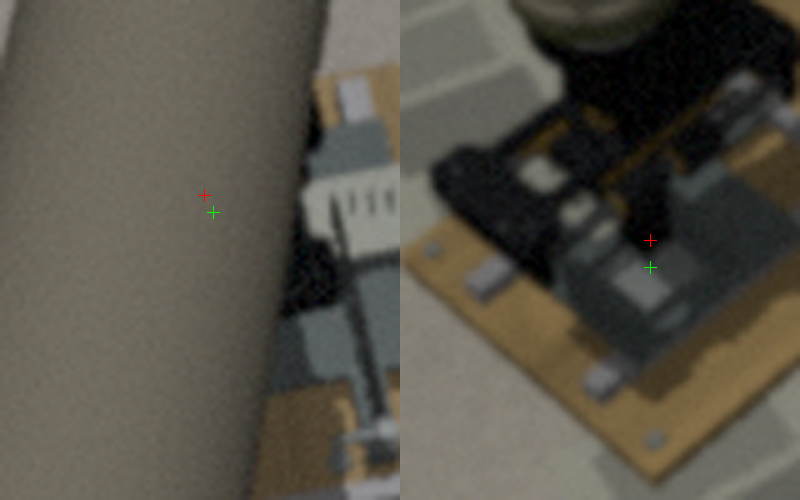

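The scene crop shows the shut fingertips at about (255,278), above and slightly behind the tab, whose centre is near (253,285). The arm hides the slide in the top view. I triangulate the tab before pressing.

Run:
```python
from h import *
T=eyes.camera('top');S=eyes.camera('scene')
g=cv2.cvtColor(cv2.imread('pics/scene1.png'),cv2.COLOR_BGR2GRAY);t=cv2.cvtColor(cv2.imread('pics/top1.png'),cv2.COLOR_BGR2GRAY)
def cen(im,u,w,th):
    x,y=u; q=(im[y-w:y+w+1,x-w:x+w+1]>th).astype(np.uint8); n,l,s,c=cv2.connectedComponentsWithStats(q); k=l[w,w]; print(im[y,x],s[k]); return c[k]+[x-w,y-w]
a=cen(t,(328,163),14,110);b=cen(g,(253,285),14,105)
print(a,b,onz(T,a,.052),onz(S,b,.052))
f=lambda X:np.r_[proj(T,X)-a,proj(S,X)-b]
o=least_squares(f,[.72,.016,.05]);print(o.x,o.fun)
```

```text
133 [  5   5  19  18 251]
94 [  0   0  29  29 822]
[328.2749004  162.78486056] [253.17761557 285.27737226] [0.72298513 0.01478333 0.052     ] [0.73042356 0.01887932 0.052     ]
[0.72723823 0.01410197 0.04371544] [ 0.39161845 -0.46491121  0.67215211  0.17648144]
```

Call:
play_rows --pt "-0.01 0.01 0.06 0 0 0 0" --pt "-0.015 0.01 0.12 0 0 0 0" --pt "-0.015 0.01 0.15 0 0 0 0" --pt "-0.015 0.01 0.18 0 0 0 0" --pt "-0.015 0.01 0.19 0 0 0 0"

```text
time: 4.65
ee_pos: [0.7264, 0.0144, 0.0427]
eef_rot: [0.599, 0.801, -0.0, -0.0]
ft_force: [-4.2, -0.1, 8.3]
width: 0.0002
```

Call:
play_rows --pt "0 0 0 0 0 0 0"

```text
time: 4.78
ee_pos: [0.7264, 0.0144, 0.043]
eef_rot: [0.599, 0.801, -0.0, -0.0]
ft_force: [-4.5, -0.6, 8.0]
width: 0.0004
```

Call:
play_rows --pt "0 0 0.013 0 0 0 0" --pt "0 -0.03 0.013 0 0 0 0" --pt "0 -0.06 0.013 0 0 0 0" --pt "0 -0.1 0.013 0 0 0 0" --pt "0 -0.1 0.013 0 0 0 0"

```text
time: 5.4
ee_pos: [0.7093, 0.0095, 0.042]
eef_rot: [0.598, 0.801, 0.002, 0.002]
ft_force: [1.7, 1.3, 8.1]
width: 0.0003
```

Call:
play_rows --pt "0 -0.01 0.01 0 0 0 0" --pt "0 -0.03 0.01 0 0 0 0" --pt "0 -0.06 0.01 0 0 0 0" --pt "0 -0.1 0.01 0 0 0 0" --pt "0 -0.1 0.01 0 0 0 0"

```text
time: 6.02
ee_pos: [0.6903, 0.004, 0.0401]
eef_rot: [0.598, 0.801, 0.002, 0.002]
ft_force: [0.6, 1.3, 9.7]
width: 0.0007
```

Run:
```python
from h import *
s=st()
p=eyes.camera('scene'); c=cv2.cvtColor(p['image'],cv2.COLOR_RGB2BGR)
cv2.imwrite('pics/z3.png',cv2.resize(c[220:340,200:340],None,fx=5,fy=5,interpolation=cv2.INTER_CUBIC)); print(proj(p,s['ee_pos']))
```

```text
t 6.03 tcp [0.6903 0.004  0.0401] q [0.598 0.801 0.002 0.002] F [0.6 1.3 9.7] w 0.0007
[264.51085338 278.21032627]
```

View pics/z3.png

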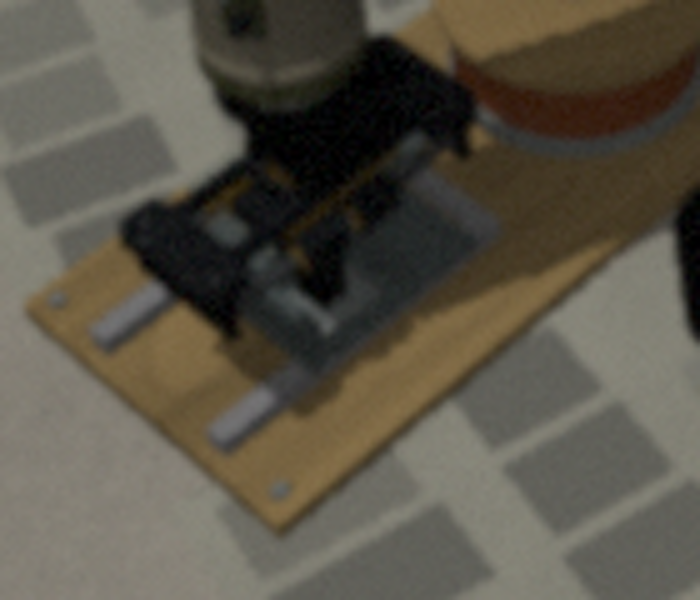

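The slide is moving: more rail shows behind it at crop (130,320) and (240,420), and the finger is against the front cheek with the tab down. I keep pushing.

Call:
play_rows --pt "0 -0.03 0 0 0 0 0" --pt "0 -0.06 0 0 0 0 0" --pt "0 -0.09 0 0 0 0 0" --pt "0 -0.12 0 0 0 0 0" --pt "0 -0.12 0 0 0 0 0"

```text
time: 6.7
ee_pos: [0.6679, -0.0025, 0.0402]
eef_rot: [0.598, 0.801, 0.002, 0.002]
ft_force: [3.0, 2.6, 8.4]
width: 0.0008
```

Call:
play_rows --pt "0 -0.02 0 0 0 0 0" --pt "0 -0.04 0 0 0 0 0" --pt "0 -0.06 0 0 0 0 0" --pt "0 -0.06 0 0 0 0 0"

```text
time: 7.2
ee_pos: [0.6569, -0.0063, 0.0404]
eef_rot: [0.598, 0.801, 0.003, 0.003]
ft_force: [5.5, 1.3, 9.4]
width: 0.0003
```

Call:
play_rows --pt "0 -0.015 0 0 0 0 0" --pt "0 -0.03 0 0 0 0 0" --pt "0 -0.03 0 0 0 0 0"

```text
time: 7.58
ee_pos: [0.6513, -0.0079, 0.0404]
eef_rot: [0.598, 0.801, 0.003, 0.003]
ft_force: [6.0, 1.4, 10.0]
width: 0.0004
```

Call:
play_rows --pt "0 -0.015 0 0 0 0 0" --pt "0 -0.03 0 0 0 0 0" --pt "0 -0.03 0 0 0 0 0"

```text
time: 7.95
ee_pos: [0.6475, -0.009, 0.041]
eef_rot: [0.598, 0.801, 0.004, 0.004]
ft_force: [13.6, 3.1, 6.1]
width: 0.0005
```

Call:
play_rows --pt "0 -0.01 0 0 0 0 0" --pt "0 -0.02 0 0 0 0 0" --pt "0 -0.02 0 0 0 0 0"

```text
time: 8.32
ee_pos: [0.6472, -0.009, 0.0419]
eef_rot: [0.598, 0.802, 0.007, 0.007]
ft_force: [29.2, 5.5, -1.7]
width: 0.0004
```

Call:
play_rows --pt "0 0.02 0 0 0 0 0" --pt "0 0.025 -0.02 0 0 0 0" --pt "0 0.03 -0.08 0 0 0 0" --pt "0 0.03 -0.2 0 0 0 0" --pt "0 0.03 -0.4 0 0 0 0"

```text
time: 8.95
ee_pos: [0.6428, -0.0097, 0.1172]
eef_rot: [0.599, 0.801, -0.001, -0.001]
ft_force: [0.5, -1.3, -0.1]
width: 0.0005
```

Call:
play_rows --pt "0 0 -0.25 0 0 0 50" --pt "-0.05 -0.15 -0.4 0 0 0 100" --pt "-0.15 -0.4 -0.4 0 0 0 100" --pt "-0.25 -0.65 -0.4 0 0 0 100" --pt "-0.33 -0.9 -0.4 0 0 0 100"

```text
time: 9.57
ee_pos: [0.4884, -0.1254, 0.1977]
eef_rot: [0.599, 0.801, -0.0, -0.0]
ft_force: [0.9, -0.1, 1.4]
width: 0.0427
```

Call:
play_rows --pt "-0.048 -0.17 0 0 0 0 100" --pt "-0.048 -0.17 0 0 0 0 100"

```text
time: 9.82
ee_pos: [0.4584, -0.1446, 0.198]
eef_rot: [0.6, 0.8, 0.0, -0.0]
ft_force: [0.6, 0.2, -0.1]
width: 0.0627
```

Run:
```python
from h import *
s=st()
im=[]
for n,(x0,y0) in (('scene',(205,170)),('top',(290,120))):
    p=eyes.camera(n); u=proj(p,s['ee_pos']);c=cv2.cvtColor(p['image'],cv2.COLOR_RGB2BGR)
    k=cv2.resize(c[y0:y0+150,x0:x0+(130 if n=='scene' else 70)],None,fx=4,fy=4,interpolation=cv2.INTER_CUBIC)
    cv2.drawMarker(k,tuple(int(t) for t in ((u-[x0,y0])*4)),(0,0,255),0,12)
    im.append(k)
    for q,z in (('crank_knob',.126),('disc_centre',.095),('tab_top',.052),('needle_tip',.06),('needle',0)):
        for l in eyes.landmark_of(p,q)[:2]: print(n,q,round(l['p'],2),np.round(l['xy'],1),onz(p,l['xy'],z).round(4))
cv2.imwrite('pics/z4.png',np.hstack(im))
```

```text
t 9.82 tcp [ 0.4584 -0.1446  0.198 ] q [ 0.6  0.8  0.  -0. ] F [ 0.6  0.2 -0.1] w 0.0627
scene crank_knob 0.49 [310.5 194.1] [ 0.4528 -0.1465  0.126 ]
scene disc_centre 0.86 [313. 215.] [ 0.4763 -0.093   0.095 ]
scene disc_centre 0.7 [349.  285.7] [0.5294 0.1823 0.095 ]
scene tab_top 0.71 [272.6 272.1] [0.6647 0.0055 0.052 ]
scene needle_tip 0.54 [254.3 255.1] [ 0.6833 -0.0711  0.06  ]
scene needle 0.52 [286.1 249.2] [ 0.5738 -0.0932  0.    ]
top disc_centre 0.91 [368.2 268.1] [ 0.4724 -0.0907  0.095 ]
top tab_top 0.58 [334.3 188.4] [ 0.6609 -0.004   0.052 ]
top needle_tip 0.67 [364.5 178.4] [ 0.688  -0.0726  0.06  ]
top needle 0.42 [366.4 237.1] [ 0.5612 -0.0893  0.    ]
```

View pics/z4.png

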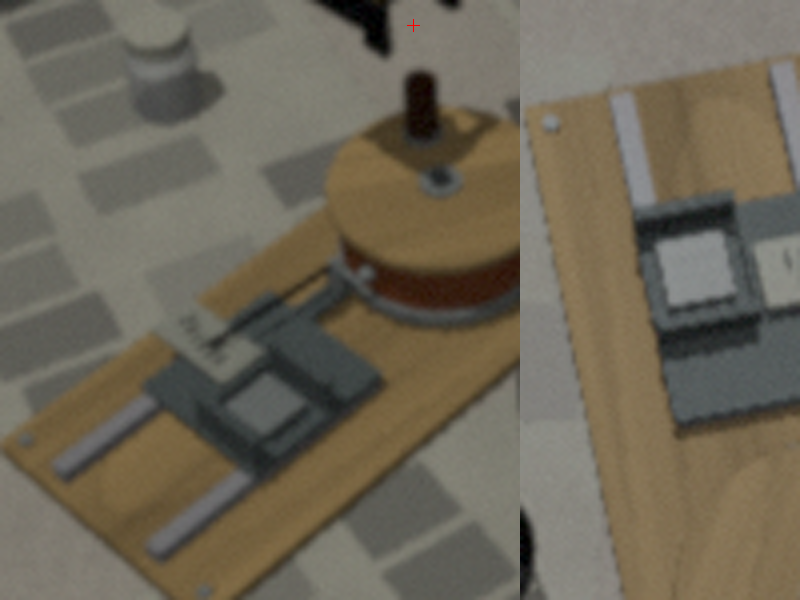

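Scene crop: the slide is fully forward with the tab up, the ball is on the pot wall under the disc at (365,272), the needle tip is over the scale near (215,345), and the open fingers hang above the knob. Now I grasp the knob.

Call:
play_rows --pt "0 0 0.1 0 0 0 100" --pt "0 0 0.22 0 0 0 100" --pt "0 0 0.34 0 0 0 100" --pt "0 0 0.43 0 0 0 100" --pt "0 0 0.43 0 0 0 60" --squeeze 10

```text
time: 11.05
ee_pos: [0.4596, -0.1428, 0.111]
eef_rot: [0.599, 0.801, -0.001, -0.001]
ft_force: [0.0, 0.9, 0.5]
width: 0.0825
```

Call:
play_rows --pt "0 0 0 0 0 0 45" --pt "0 0 0 0 0 0 35" --pt "0 0 0 0 0 0 20" --pt "0 0 0 0 0 0 20"

```text
time: 11.55
ee_pos: [0.4605, -0.1429, 0.1122]
eef_rot: [0.599, 0.801, 0.0, 0.0]
ft_force: [-0.4, 0.3, 0.5]
width: 0.0452
```

```bash
cat >> h.py <<'E'
JO=np.array([.5812,-.0600]); a=-2.8638; RJ=np.array([[np.cos(a),-np.sin(a)],[np.sin(a),np.cos(a)]])
PIV=np.array([-.038,.022])   # pivot at slide 0, jig frame
def needle(p,slide,img=None,dbg=False):
    img=p['image'] if img is None else img
    g=cv2.cvtColor(img,cv2.COLOR_RGB2GRAY).astype(np.float32)
    # rectify z=.06 plane: rows along -x from pivot (r), columns along +y (mm/2)
    rr=np.arange(70,125,.5)/1000; yy=np.arange(-25,60,.5)/1000
    X=np.array([[np.r_[RJ@(PIV+[slide-q,y])+JO,.06] for y in yy] for q in rr]).reshape(-1,3)
    c=X@np.asarray(p['R']).T+np.asarray(p['t']); u=c@np.asarray(p['mtx']).T; u=(u[:,:2]/u[:,2:]).astype(np.float32).reshape(len(rr),len(yy),2)
    m=cv2.remap(g,u[...,0],u[...,1],cv2.INTER_CUBIC)
    th=np.arange(-.15,.5,.005); sc=[]
    for t in th:
        q=np.arange(.085,.110,.0005); xi=(q*np.cos(t)-.07)/.0005; yi=(q*np.sin(t)+.025)/.0005
        s=lambda d: cv2.remap(m,(yi+d*2).astype(np.float32)[None],xi.astype(np.float32)[None],cv2.INTER_LINEAR).mean()
        sc.append(-s(0))
    sc=np.array(sc);k=sc.argmax(); w=np.clip(sc-sc.max()+12,0,None); w[abs(th-th[k])>.06]=0
    if dbg: return (w*th).sum()/w.sum(),-sc[k],m
    return (w*th).sum()/w.sum(),-sc[k]
E
python3 - <<'E'
from h import *
st()
out=[]
for n in ('top','scene'):
    p=eyes.camera(n)
    old=cv2.cvtColor(cv2.imread(f'pics/{n}1.png'),cv2.COLOR_BGR2RGB)
    for i,s in ((old,0),(None,.06)):
        q=needle(p,s,i,True); print(n,s,q[:2]); out.append(cv2.resize(q[2],(170*2,110*2)))
cv2.imwrite('pics/z5.png',np.vstack([np.hstack(out[:2]),np.hstack(out[2:])]))
E
```

```text
t 11.55 tcp [ 0.4605 -0.1429  0.1122] q [0.599 0.801 0.    0.   ] F [-0.4  0.3  0.5] w 0.0452
top 0 (np.float64(-0.016301698844967655), np.float32(56.511364))
top 0.06 (np.float64(0.06142278793812414), np.float32(58.412445))
scene 0 (np.float64(-0.006951058240294345), np.float32(44.5534))
scene 0.06 (np.float64(0.07405664207716266), np.float32(49.679615))[ WARN:0@4.483] global loadsave.cpp:1063 imwrite_ Unsupported depth image for selected encoder is fallbacked to CV_8U.
```

View pics/z5.png

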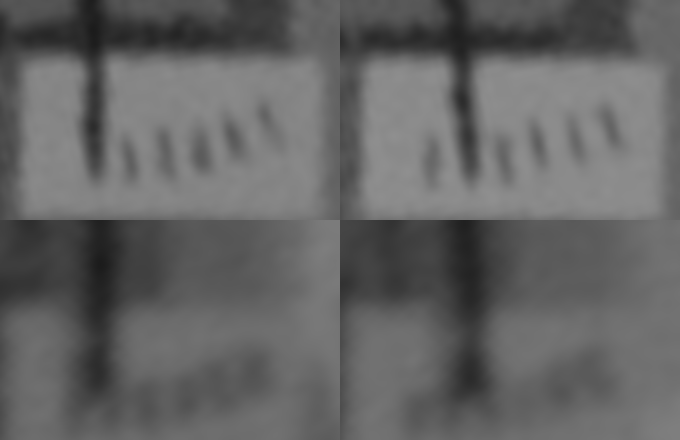

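The rectified needle patches (rest on the left, now on the right, top and scene rows) show the needle clearly. It reads about 0.08 rad above rest, which is the plain wall, so the slide is fully forward. I finish the grasp.

Call:
play_rows --pt "0 0 0 0 0 0 10" --pt "0 0 0 0 0 0 10" --pt "0 0 0 0 0 0 10" --squeeze 10

```text
time: 12.02
ee_pos: [0.4602, -0.1432, 0.1118]
eef_rot: [0.599, 0.801, -0.0, -0.0]
ft_force: [-1.7, -2.4, 0.7]
width: 0.0254
```

```bash
cat >> h.py <<'E'
C0=np.array([.4715,-.0907])
def meas():
    s=r.read_state(); d=s['ee_pos'][:2]-C0; v=[]
    for n,z in (('top',-.0163),('scene',-.0070)):
        q=needle(eyes.camera(n),.06); v+= [round(float(q[0]-z),3),int(q[1])]
    print('t',round(s['time'],2),'psi %.1f R %.1f z %.1f'%(np.degrees(np.arctan2(d[1],d[0])),1e3*np.hypot(*d),1e3*s['ee_pos'][2]),'read',v,'F',np.round(s['ft_force'],1),'w',round(s['width'],4),flush=True)
def plan(psi0,step,calls,n=5,R=.055):
    for k in range(calls):
        b0=np.radians(106.4-psi0-step*k); 
        print(round(psi0+step*k,1),[[round(5*R*(np.cos(b)-np.cos(b0)),3),round(5*R*(np.sin(b)-np.sin(b0)),3),0,0,0,0,10] for b in b0-np.radians(step)*np.arange(1,n+1)/n])
E
python3 -c "
from h import *
meas(); plan(-102.4,30,12)"
```

```text
t 12.03 psi -102.2 R 53.7 z 111.8 read [0.077, 59, 0.08, 49] F [-1.7 -2.4  0.7] w 0.0254
-102.4 [[np.float64(-0.013), np.float64(0.026), 0, 0, 0, 0, 10], [np.float64(-0.022), np.float64(0.053), 0, 0, 0, 0, 10], [np.float64(-0.029), np.float64(0.081), 0, 0, 0, 0, 10], [np.float64(-0.033), np.float64(0.109), 0, 0, 0, 0, 10], [np.float64(-0.034), np.float64(0.138), 0, 0, 0, 0, 10]]
-72.4 [[np.float64(0.002), np.float64(0.029), 0, 0, 0, 0, 10], [np.float64(0.007), np.float64(0.057), 0, 0, 0, 0, 10], [np.float64(0.015), np.float64(0.085), 0, 0, 0, 0, 10], [np.float64(0.026), np.float64(0.111), 0, 0, 0, 0, 10], [np.float64(0.04), np.float64(0.137), 0, 0, 0, 0, 10]]
-42.4 [[np.float64(0.016), np.float64(0.024), 0, 0, 0, 0, 10], [np.float64(0.035), np.float64(0.046), 0, 0, 0, 0, 10], [np.float64(0.056), np.float64(0.066), 0, 0, 0, 0, 10], [np.float64(0.078), np.float64(0.083), 0, 0, 0, 0, 10], [np.float64(0.103), np.float64(0.099), 0, 0, 0, 0, 10]]
-12.4 [[np.float64(0.026), np.float64(0.013), 0, 0, 0, 0, 10], [np.float64(0.053), np.float64(0.022), 0, 0, 0, 0, 10], [np.float64(0.081), np.flo
[... 1786 characters left out ...]
, [np.float64(-0.109), np.float64(-0.033), 0, 0, 0, 0, 10], [np.float64(-0.138), np.float64(-0.034), 0, 0, 0, 0, 10]]
197.6 [[np.float64(-0.029), np.float64(0.002), 0, 0, 0, 0, 10], [np.float64(-0.057), np.float64(0.007), 0, 0, 0, 0, 10], [np.float64(-0.085), np.float64(0.015), 0, 0, 0, 0, 10], [np.float64(-0.111), np.float64(0.026), 0, 0, 0, 0, 10], [np.float64(-0.137), np.float64(0.04), 0, 0, 0, 0, 10]]
227.6 [[np.float64(-0.024), np.float64(0.016), 0, 0, 0, 0, 10], [np.float64(-0.046), np.float64(0.035), 0, 0, 0, 0, 10], [np.float64(-0.066), np.float64(0.056), 0, 0, 0, 0, 10], [np.float64(-0.083), np.float64(0.078), 0, 0, 0, 0, 10], [np.float64(-0.099), np.float64(0.103), 0, 0, 0, 0, 10]]
```

Call:
play_rows --pt "-0.013 0.026 0 0 0 0 10" --pt "-0.022 0.053 0 0 0 0 10" --pt "-0.029 0.081 0 0 0 0 10" --pt "-0.033 0.109 0 0 0 0 10" --pt "-0.034 0.138 0 0 0 0 10"

```text
time: 12.75
ee_pos: [0.4893, -0.1416, 0.1119]
eef_rot: [0.599, 0.801, -0.0, 0.0]
ft_force: [-2.2, -3.3, -0.0]
width: 0.0259
```

```bash
python3 -c "
from h import *
meas()"
```

```text
t 12.75 psi -70.7 R 53.9 z 111.9 read [0.197, 60, 0.185, 47] F [-2.2 -3.3 -0. ] w 0.0259
```

Call:
play_rows --pt "0.002 0.029 0 0 0 0 10" --pt "0.007 0.057 0 0 0 0 10" --pt "0.015 0.085 0 0 0 0 10" --pt "0.026 0.111 0 0 0 0 10" --pt "0.04 0.137 0 0 0 0 10"

```text
time: 13.48
ee_pos: [0.5131, -0.1257, 0.1119]
eef_rot: [0.598, 0.801, 0.0, -0.0]
ft_force: [-1.1, -3.7, -1.2]
width: 0.0255
```

```bash
python3 -c "
from h import *
meas()"
```

```text
t 13.47 psi -40.1 R 54.4 z 111.9 read [0.078, 58, 0.081, 49] F [-1.1 -3.7 -1.2] w 0.0255
```

Call:
play_rows --pt "0.016 0.024 0 0 0 0 10" --pt "0.035 0.046 0 0 0 0 10" --pt "0.056 0.066 0 0 0 0 10" --pt "0.078 0.083 0 0 0 0 10" --pt "0.103 0.099 0 0 0 0 10"

```text
time: 14.2
ee_pos: [0.5258, -0.1003, 0.1119]
eef_rot: [0.599, 0.801, -0.0, -0.0]
ft_force: [-2.6, -2.0, -0.4]
width: 0.0258
```

```bash
python3 -c "
from h import *
meas()"
```

```text
t 14.2 psi -10.0 R 55.2 z 111.9 read [0.082, 48, 0.081, 50] F [-2.6 -2.  -0.4] w 0.0258
```

Call:
play_rows --pt "0.026 0.013 0 0 0 0 10" --pt "0.053 0.022 0 0 0 0 10" --pt "0.081 0.029 0 0 0 0 10" --pt "0.109 0.033 0 0 0 0 10" --pt "0.138 0.034 0 0 0 0 10"

```text
time: 14.92
ee_pos: [0.5243, -0.0725, 0.1119]
eef_rot: [0.599, 0.801, -0.0, -0.0]
ft_force: [-4.7, -4.0, 0.9]
width: 0.0258
```

```bash
python3 -c "
from h import *
meas()"
```

```text
t 14.93 psi 19.0 R 55.8 z 111.9 read [-0.096, 85, 0.078, 50] F [-4.7 -4.   0.9] w 0.0258
```

Call:
play_rows --pt "0.029 -0.002 0 0 0 0 10" --pt "0.057 -0.007 0 0 0 0 10" --pt "0.085 -0.015 0 0 0 0 10" --pt "0.111 -0.026 0 0 0 0 10" --pt "0.137 -0.04 0 0 0 0 10"

```text
time: 15.65
ee_pos: [0.5092, -0.049, 0.1119]
eef_rot: [0.599, 0.801, -0.0, 0.001]
ft_force: [-0.7, -6.6, -1.2]
width: 0.0257
```

```bash
python3 -c "
from h import *
meas()"
```

```text
t 15.65 psi 47.9 R 56.2 z 111.9 read [0.346, 102, 0.292, 54] F [-0.7 -6.6 -1.2] w 0.0257
```

Call:
play_rows --pt "0.024 -0.016 0 0 0 0 10" --pt "0.046 -0.035 0 0 0 0 10" --pt "0.066 -0.056 0 0 0 0 10" --pt "0.083 -0.078 0 0 0 0 10" --pt "0.099 -0.103 0 0 0 0 10"

```text
time: 16.38
ee_pos: [0.4842, -0.0358, 0.1119]
eef_rot: [0.599, 0.801, 0.0, 0.001]
ft_force: [1.0, -5.8, -3.3]
width: 0.0256
```

```bash
python3 -c "
from h import *
meas()"
```

```text
t 16.38 psi 77.0 R 56.4 z 111.9 read [0.164, 66, 0.139, 48] F [ 1.  -5.8 -3.3] w 0.0256
```

```bash
python3 -c "
import numpy as np
from h import *
for k in range(6):
    p=77.6-8*k; b0,b=np.radians(106.4-p),np.radians(106.4-p+8)
    print(p-8, (.275*(np.cos(b)-np.cos(b0))).round(4),(.275*(np.sin(b)-np.sin(b0))).round(4))
"
```

```text
69.6 -0.0208 0.0322
61.599999999999994 -0.0251 0.029
53.599999999999994 -0.0289 0.0253
45.599999999999994 -0.0321 0.021
37.599999999999994 -0.0347 0.0163
29.599999999999994 -0.0367 0.0113
```

Call:
play_rows --pt "-0.0105 0.016 0 0 0 0 10" --pt "-0.021 0.032 0 0 0 0 10" --pt "-0.021 0.032 0 0 0 0 10"

```text
time: 16.85
ee_pos: [0.4912, -0.0379, 0.1118]
eef_rot: [0.599, 0.801, -0.0, 0.0]
ft_force: [-2.5, -5.6, -1.3]
width: 0.0259
```

```bash
python3 -c "
from h import *
meas()"
```

```text
t 16.85 psi 69.6 R 56.4 z 111.8 read [0.486, 66, 0.255, 52] F [-2.5 -5.6 -1.3] w 0.0259
```

Call:
play_rows --pt "-0.0125 0.0145 0 0 0 0 10" --pt "-0.025 0.029 0 0 0 0 10" --pt "-0.025 0.029 0 0 0 0 10"

```text
time: 17.32
ee_pos: [0.4981, -0.041, 0.1119]
eef_rot: [0.599, 0.801, -0.0, 0.0]
ft_force: [-2.3, -4.9, -0.1]
width: 0.0257
```

```bash
python3 -c "
from h import *
meas()"
```

```text
t 17.32 psi 61.8 R 56.3 z 111.9 read [0.507, 74, 0.309, 52] F [-2.3 -4.9 -0.1] w 0.0257
```

Call:
play_rows --pt "-0.0145 0.0125 0 0 0 0 10" --pt "-0.029 0.025 0 0 0 0 10" --pt "-0.029 0.025 0 0 0 0 10"

```text
time: 17.8
ee_pos: [0.5045, -0.0451, 0.1118]
eef_rot: [0.599, 0.801, -0.0, 0.0]
ft_force: [-2.7, -4.4, -0.0]
width: 0.0259
```

```bash
python3 -c "
from h import *
meas()"
```

```text
t 17.8 psi 54.1 R 56.2 z 111.8 read [0.346, 98, 0.318, 51] F [-2.7 -4.4 -0. ] w 0.0259
```

Call:
play_rows --pt "-0.016 0.0105 0 0 0 0 10" --pt "-0.032 0.021 0 0 0 0 10" --pt "-0.032 0.021 0 0 0 0 10"

```text
time: 18.27
ee_pos: [0.5103, -0.05, 0.1118]
eef_rot: [0.599, 0.801, -0.0, -0.0]
ft_force: [-3.4, -4.1, 0.1]
width: 0.0255
```

```bash
python3 -c "
from h import *
meas()"
```

```text
t 18.27 psi 46.4 R 56.2 z 111.8 read [0.391, 103, 0.277, 53] F [-3.4 -4.1  0.1] w 0.0255
```

Call:
play_rows --pt "-0.0175 0.008 0 0 0 0 10" --pt "-0.035 0.016 0 0 0 0 10" --pt "-0.035 0.016 0 0 0 0 10"

```text
time: 18.75
ee_pos: [0.5153, -0.0556, 0.1119]
eef_rot: [0.599, 0.801, -0.0, -0.0]
ft_force: [-3.4, -3.8, -0.0]
width: 0.0258
```

```bash
python3 -c "
from h import *
meas()"
```

```text
t 18.75 psi 38.7 R 56.1 z 111.9 read [-0.11, 106, 0.184, 48] F [-3.4 -3.8 -0. ] w 0.0258
```

Call:
play_rows --pt "-0.0185 0.0055 0 0 0 0 10" --pt "-0.037 0.011 0 0 0 0 10" --pt "-0.037 0.011 0 0 0 0 10"

```text
time: 19.23
ee_pos: [0.5195, -0.0619, 0.1118]
eef_rot: [0.599, 0.801, -0.0, -0.0]
ft_force: [-4.8, -3.0, 0.6]
width: 0.0258
```

```bash
python3 -c "
from h import *
meas()"
```

```text
t 19.23 psi 31.0 R 56.0 z 111.8 read [-0.094, 90, 0.081, 49] F [-4.8 -3.   0.6] w 0.0258
```

The scene readings (rad above rest) are 0.08 at 31°, 0.18 at 39°, 0.28 at 46°, 0.318 at 54°, 0.309 at 62°, 0.255 at 70° and 0.14 at 77°. The flanks are symmetric about 57°. The lower bump read about 0.19 near −71°. I go to 57°.

Call:
play_rows --pt "0.031 -0.009 0 0 0 0 10" --pt "0.0605 -0.022 0 0 0 0 10" --pt "0.0885 -0.038 0 0 0 0 10" --pt "0.1145 -0.0575 0 0 0 0 10" --pt "0.1145 -0.0575 0 0 0 0 10"

```text
time: 19.95
ee_pos: [0.5017, -0.0432, 0.1118]
eef_rot: [0.599, 0.801, -0.0, -0.0]
ft_force: [-4.8, -3.4, 0.4]
width: 0.0255
```

```bash
python3 -c "
from h import *
meas()
A=np.array([[69.6,.255],[61.8,.309],[54.1,.318],[46.4,.277],[38.7,.184],[77,.139],[47.9,.292]])
f=lambda v:.08+v[1]*np.cos(np.clip((A[:,0]-v[0])/v[2],-1,1)*np.pi/2)**v[3]-A[:,1]
o=least_squares(f,[57,.24,28,1.5]);print(o.x,o.fun.round(3))
"
```

```text
t 19.95 psi 57.6 R 56.3 z 111.8 read [0.431, 96, 0.318, 53] F [-4.8 -3.4  0.4] w 0.0255
[56.75061858  0.24044289 21.66543226  0.61777967] [-0.     0.001 -0.     0.001  0.    -0.    -0.002]
```

Call:
play_rows --pt "-0.003 0.003 0 0 0 0 10" --pt "-0.003 0.003 0 0 0 0 10" --pt "-0.003 0.003 0 0 0 0 40" --pt "-0.003 0.003 0 0 0 0 70" --pt "-0.003 0.003 0 0 0 0 90"

```text
time: 20.68
ee_pos: [0.5034, -0.0432, 0.1122]
eef_rot: [0.598, 0.801, 0.0, 0.0]
ft_force: [-0.4, -0.1, 1.0]
width: 0.047
```

Call:
play_rows --pt "0 0 0 0 0 0 90" --pt "0 0 0 0 0 0 90" --pt "0 0 -0.03 0 0 0 90" --pt "0 0 -0.12 0 0 0 90" --pt "0 0 -0.25 0 0 0 90"

```text
time: 21.3
ee_pos: [0.5026, -0.0437, 0.1624]
eef_rot: [0.599, 0.801, -0.0, -0.0]
ft_force: [0.6, -0.4, 0.3]
width: 0.078
```

Call:
play_rows --pt "0 0 -0.2 0 0 0 90" --pt "0 -0.1 -0.4 0 0 0 90" --pt "0 -0.3 -0.6 0 0 0 90" --pt "0 -0.4 -0.6 0 0 0 90" --pt "0 -0.4 -0.6 0 0 0 90"

```text
time: 21.92
ee_pos: [0.4258, -0.0668, 0.2828]
eef_rot: [0.599, 0.801, 0.001, 0.0]
ft_force: [0.4, 0.4, 0.8]
width: 0.0784
```

Run:
```python
from h import *
meas(); st()
im=[]
for n,(x0,y0) in (('scene',(205,170)),('top',(290,120))):
    p=eyes.camera(n);c=cv2.cvtColor(p['image'],cv2.COLOR_RGB2BGR)
    im.append(cv2.resize(c[y0:y0+150,x0:x0+(110 if n=='scene' else 90)],None,fx=4,fy=4,interpolation=cv2.INTER_CUBIC))
    for l in eyes.landmark_of(p,'crank_knob')[:2]:
        X=onz(p,l['xy'],.126); d=X[:2]-C0; print(n,l['p'],X,np.degrees(np.arctan2(d[1],d[0])),np.hypot(*d))
    for k in ('nursery_pot','glue_jar','spoon'):
        for l in eyes.landmark_of(p,k)[:1]: print(k,np.round(l['xy'],1))
cv2.imwrite('pics/z6.png',np.hstack(im))
```

```text
t 21.93 psi 152.4 R 51.6 z 282.8 read [0.32, 59, 0.319, 51] F [0.4 0.4 0.8] w 0.0784
t 22.02 tcp [ 0.4266 -0.066   0.2819] q [0.598 0.801 0.    0.   ] F [-0.3  0.6 -0.2] w 0.0783
scene 0.69 [ 0.50604225 -0.04773499  0.126     ] 51.20202394856663 0.05512856995811044
scene 0.63 [ 0.70445655 -0.03703509  0.126     ] 12.972595142514127 0.2390578985396666
nursery_pot [351.1 285.8]
glue_jar [244.2 197.3]
spoon [448.7 352.5]
nursery_pot [280.7 264.6]
glue_jar [488.5 243.8]
spoon [137.7 295.2]
```

View pics/z6.png

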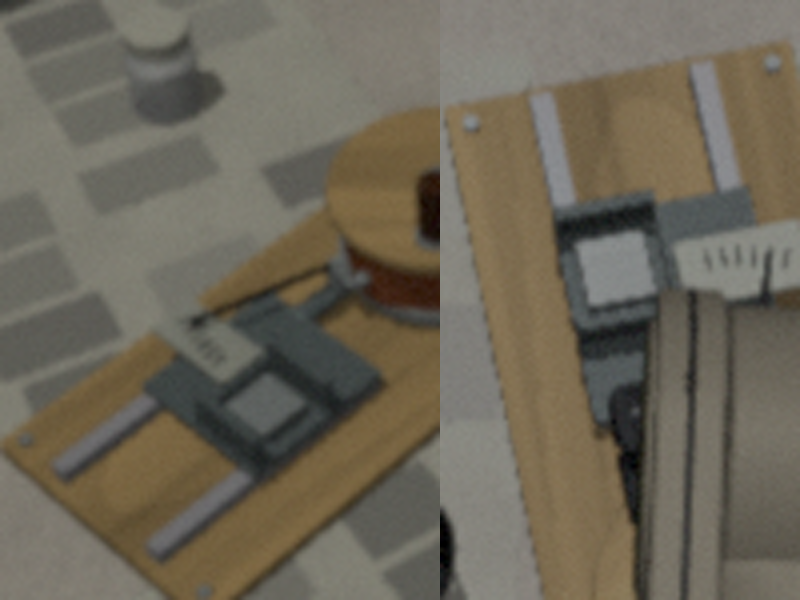

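The slide sits forward with its tab up, and the needle tip has swung to the far end of the scale (crop (197,322)). Both cameras read 0.32 rad with the gripper clear, so I hand in.

```bash
python3 -c "
from h import *
job.close_job()"
```

```text
the job is handed in; nothing more can be done
```

The job is handed in at about 22 s of the 67 s allowed: the slide is locked fully forward and the pot stands let go on its high spot.

- **Slide:** I kept the lock tab pressed 9–12 mm down while pushing the slide to its stop, which it met at about 29 N. After I lifted off, the tab sprang up. The needle then read 0.08 rad, the plain-wall value for a fully forward slide.
- **Pot:** I turned it by the crank knob at no more than about 50°/s, well under the limit of 180°/s. The scan covered about 180°, not a full turn. It showed a lower bump of about 0.19 rad (knob at −71° in the world frame) and a high spot of about 0.32 rad. A fit to the needle readings put the peak at 56.8°, so I set the knob there and let go.
- **Last checks:** With the gripper clear, the top and scene cameras read 0.320 and 0.319 rad, which matches the expected peak. The network positions for the nursery pot, jar and spoon were within about 3 pixels of where they started.
- **Disagreements:**
  - During the fine scan the arm hid the needle from the top camera, so those readings come from the scene camera alone.
  - After release, the network put the knob at 51° instead of 57°. I trusted the needle, because that detector was several mm off earlier too.

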